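# Lock the battery door of a bench balance with a slotted quarter-turn screw

### The arm

A 7-joint arm with a two-finger parallel gripper is mounted at the origin on a cart in front of the work surface, level with it; the furniture and walls round the work are solid. World frame = base frame: x ahead of the robot, y to its left, z up, the work surface at z = 0. Lengths are in m, angles in rad, forces in N, time in s.
With the tool pointing down it reaches from about 0.4 to 0.85 m from the base axis. Payload 4.5 kg.
Tool frame: the origin (TCP) lies on the centre line of the jaws, within the pads' length; the fingertips stand 8 mm ahead of it and the grasp point (between the pads) lies 11 mm behind it; z points along the fingers, x is the direction in which the jaws open and shut, and the axes are right-handed (so a half turn about z gives the same grasp; the last joint's range is limited). The gripper opens to 88 mm and grips with 3 to 60 N. Pads are 18 mm wide; open, the fingers measure 123 mm over their backs; the gripper's body (75 mm by 187 mm) begins 45 mm behind the grasp point.
Start: joints at [1.339, 0.689, -0.195, 1.565, 0.157, 0.902, -0.215], TCP at [0.164, -0.603, 0.247] pointing down, gripper open.
Joint ranges: [-3.01, 3.01], [-0.46, 2.08], [-1.47, 1.51], [0.13, 2.56], [-1, 4.14], [0.04, 2.09], [-2.66, 2.66]. Speed limits (rad/s): [2.57, 2.57, 3.14, 3.14, 3.14, 3.14, 3.14].

### API

Orientations are given as a unit quaternion [x, y, z, w].
In Python, from plant import r gives the robot as it stands.
- The arm moves only by the shell command python3 -m pendant 'ROWS' [FORCE]. ROWS is JSON, a list of rows, each a list of 3 entries, a list of its own where there are three numbers: the turn, a rotation vector about the tool's x, y, z in rad, then the shift along the tool's x, y, z in m, then the opening, from 0 (shut) to 1 (fully open). In form: [[[wx, wy, wz], [tx, ty, tz], claw], ...]. A call has 1 to 10 rows; each row is the pose to reach, as a shift and turn from the pose commanded when the call began, along the tool's axes at that moment; what a row does not reach only later rows make up. A row lasts 1/10 s, in which the tool goes at most 50 mm and 8.59 degrees, less where a joint would pass 70% of its speed; a pose out of reach is approached as far as the arm can. A call with a gripper value outside its range is refused whole. The fingers move at their own pace and stop on an object; FORCE is the grip in N (left out, the last holds). Time passes only in rows, so rows that repeat a pose let the fingers close. It gives the time, the measured TCP pose, the force and the opening at its end, in the units of the state.
- r.get_state(): the state, without advancing time (a new reading comes with each control period).
- r.snapshot(name): name is "scene" or "top" or "wrist"; returns a dict with "image" (400x640x3 uint8, red, green, blue), "mtx" (3x3 intrinsics, pixels), "dist" ([k1, k2, p1, p2, k3] as OpenCV has them; the pictures are not rectified), "R" (3x3) and "t" (3): a world point X has camera coordinates R X + t; the wrist camera has in their place "T_tool_cam" (4x4, takes a point from camera to tool coordinates, whose origin is the TCP and whose axes are the tool frame's). Camera axes: x right, y down, z forward; pixel columns grow to the right and rows downward; lengths in m; the calibration is good to about 2 mm. A picture is of the moment at which its call begins: read the wrist's pose just before it. There is no depth.
- r.finish_job(): hands the job in, once; it reports no verdict.
The state is a dict: "clock": time; "q": joint angles; "qd": joint speeds; "joint_torque": joint torques, N m; "tool_pos": TCP position; "eef_rot": TCP orientation; "contact_force": force on the tool from outside, world axes, zero at the start; "moment": the same for the moment, N m; "opening": opening from 0.0 (shut) to 1.0 (fully open).
Only numpy, scipy, OpenCV 4.12 (cv2) and the standard library are available. Lean on these libraries where they do the work, as an engineer would, in place of code of your own. Each camera call takes 0.05 s, during which the arm holds its last target. There are 200 camera calls.

### The job

The balance lies face down with fresh cells in it, and their springs hold its battery door ajar. Take the flat screwdriver from the wooden block, seat its blade in the slotted screw, push the door flush with about 17 N and, keeping that push on, turn the screw a quarter clockwise so that the door stays flush; never press or wrench with 40 N, for the plastic would crack. Then put the screwdriver back in its own hole, handle up, and leave everything else on the table where it stands.

Things in the scene. Friction and masses are not known exactly. Their poses are not given: they have to be found in the camera images.
- balance: Bench balance (off-white case, 130 x 180 x 46 mm, fixed), face down; origin at the centre of the face on the table, z up. Its upturned base at z = 46 mm has a rubber foot (6 mm high, 19 mm across) at each corner. The grey battery door, 62 x 111 mm, lies along the balance's y in the middle of the base, held by tabs at its -y end, the screw near its +y end.
- battery_door (a joint): Angle of the battery door about the tabs at its -y end, rad: 0 = flush (a hard stop: its rim on the case), 0.055 = ajar, as the cells' springs hold it (the screw then stands 5 mm higher). At the screw, 95 mm from the tabs, the springs push up with 7 N when ajar and 13.5 N when flush.
- lock_screw (a joint): Angle of the quarter-turn screw, rad, growing clockwise seen from above: starts between 0 and 0.2, hard stop at 1.55; turns stiffly by itself (0.03 N m). From about 0.3 on, its tongue below the door jams against a ledge in the case unless the door is held within 0.8 mm of flush; past 1.25 it holds the door down with 0.5 mm of play. Turning home takes under 0.2 N m; against the stop or a jam the blade soon bites with 40 N.
- screw_slot (a point): Centre of the screw's slot, at the top of its steel head (18 mm across, 6 mm above the door). x lies along the slot, z up along the screw's axis. Slot 3.8 mm wide, 13 mm long, closed at both ends, 3.9 mm deep. It turns with the screw and sinks with the door; door flush, it lies in the balance's frame at (0, 38, 51) mm.
- screwdriver: Flat screwdriver, 146 mm long, about 85 g, loose; origin at the middle of the blade's tip, z along the shaft towards the handle, x along the blade's width. Blade 9 mm wide, 2 mm thick, 12 mm long; shaft 6.4 mm across; round black ribbed handle 26 mm across, from z = 62 to 146 mm. It stands in the block, handle up, its handle's lower end resting on the block.
- blade_tip (a point): Middle of the tip of the screwdriver's blade (the screwdriver's origin), axes as the screwdriver's.
- tool_block: Wooden tool block, 56 x 120 x 70 mm, fixed; origin at the centre of its underside, z up. Two hex keys and a small scriber stand in its +y half, at most 95 mm above the table.
- block_hole (a point): Centre of the mouth of the screwdriver's hole in the top of the block (70 mm above the table, at (0, -32) mm in the block's frame); hole 14 mm across with a chamfered rim, 67 mm deep.
- dropper: White dropper bottle, 34 mm across, 78 mm high, a bystander; origin at the centre of its underside.
- petri_dish: Covered dish, 65 mm across, 14 mm high, a bystander; origin at the centre of its underside.
- loupe: Magnifying glass, 50 x 125 x 14 mm, a bystander; origin at the centre of its underside.
- jar_a: Specimen jar, 73 mm across, 123 mm high, the foremost of three, a bystander; origin at the centre of its underside.
- used_cell_1: Used cylindrical cell, 14.5 mm across, 50 mm high, standing on end, a bystander; origin at the centre of its underside.
- used_cell_2: As used_cell_1.
- used_cell_3: As used_cell_1.
There are look-alikes about, which are no part of the job. There is more than one size of the screwdriver; the job needs the smallest.

How it is judged:
On the way, in this order (a step that is already met when the one before it is completed fails the run):
1. the blade, seated in the slot, presses the door flush (within 1.5 mm) with more than 5 N, before the screw has been turned far (contact force between screwdriver and balance above 5 N and value of joint battery_door below 0.016 rad and value of joint lock_screw below 0.9 rad and horizontal distance between blade_tip and screw_slot below 0.006 m and z of blade_tip in the frame of screw_slot below -0.0015 m), for 0.05 s.
2. the screw is turned home by the blade in its slot, past 1.25 rad, the door flush (value of joint lock_screw above 1.25 rad and value of joint battery_door below 0.016 rad and horizontal distance between blade_tip and screw_slot below 0.006 m and z of blade_tip in the frame of screw_slot below -0.0015 m and contact force between screwdriver and balance above 0.5 N), for 0.05 s.
At the end, for the whole second after the job is handed in: Nothing pressing on it, the screw stands past 1.25 rad (stop 1.55) and the door within 0.016 rad of flush; the screwdriver rests in its hole, handle up, tilted under 0.12 rad, its tip within 6 mm of the hole's axis and under 14 mm above the table (8 mm when fully down) (value of joint lock_screw above 1.25 rad and value of joint battery_door below 0.016 rad and horizontal distance between blade_tip and block_hole below 0.006 m and height (world z) of blade_tip below 0.014 m and angle between screwdriver's own z axis and vertical below 0.12 rad and linear speed of screwdriver below 0.02 m/s); the robot touches nothing.
It fails at once if the screwdriver presses or wrenches on the balance with more than 40 N of contact force (contact force between screwdriver and balance above 40 N).
It fails at once if the gripper itself presses on the balance (contact force between the fingers and balance above 2 N).
It fails at once if a bystander is moved by more than 25 mm (distance of any of dropper, petri_dish, loupe, jar_a, used_cell_1, used_cell_2, used_cell_3 from where it was at the start of the episode above 0.025 m).
It also fails if it takes over 58 s, if anything falls off the work surface, if the arm or the gripper's body presses on something with over 40 N, if the wrist force passes 120 N, or if a joint passes its speed limit or range.

## Working session

There is one attempt and no reset: what is moved stays moved. The work goes in short steps, Python scripts to look and compute and a shell command to move; the robot and the scene stay as the last step left them, time stands still between calls to the robot, and variables do not carry over. Pictures are saved under pics/ and viewed, about 8 in all and at most 12, crops included, and the job is handed in when it is done.

```bash
ls; mkdir -p pics; cat > h.py <<'E'
import numpy as np, cv2
from scipy.spatial.transform import Rotation as Ro
from plant import r
def snap(name,fn):
    s=r.get_state(); d=r.snapshot(name)
    if 'R' not in d:
        T=np.eye(4);T[:3,:3]=Ro.from_quat(s['eef_rot']).as_matrix();T[:3,3]=s['tool_pos']
        W=np.linalg.inv(T@np.array(d['T_tool_cam']));d['R'],d['t']=W[:3,:3],W[:3,3]
    d={k:np.array(v) for k,v in d.items()}
    cv2.imwrite('pics/'+fn+'.png',d['image'][:,:,::-1]); np.savez('pics/'+fn+'.npz',**d); return d
def load(fn): return dict(np.load('pics/'+fn+'.npz'))
def plane(d,px,z):
    n=cv2.undistortPoints(np.array(px,float).reshape(-1,1,2),d['mtx'],d['dist']).reshape(-1,2)
    v=np.c_[n,np.ones(len(n))]@d['R']; c=-d['R'].T@d['t']
    return c+v*((z-c[2])/v[:,2])[:,None]
def proj(d,X):
    return cv2.projectPoints(np.array(X,float).reshape(-1,1,3),cv2.Rodrigues(d['R'])[0],d['t'],d['mtx'],d['dist'])[0].reshape(-1,2)
def st():
    s=r.get_state();return {k:np.round(s[k],4).tolist() for k in ('clock','tool_pos','eef_rot','contact_force','moment','opening','q')}
E
python3 - <<'E'
from h import *
print(st())
a=snap('scene','s0');b=snap('top','t0');snap('wrist','w0')
print(-a['R'].T@a['t'],-b['R'].T@b['t'])
E
```

```text
pics
{'clock': 0.0, 'tool_pos': [0.164, -0.6025, 0.2459], 'eef_rot': [0.7946, -0.6071, -0.0008, -0.0005], 'contact_force': [0.2614, 0.506, 0.4017], 'moment': [0.0054, 0.0166, -0.0321], 'opening': 1.0009, 'q': [1.3388, 0.69, -0.1945, 1.5664, 0.1573, 0.9025, -0.2151]}
[0.02515979 0.53311084 0.6275603 ] [ 0.41719593 -0.01059131  1.01368802]
```

View pics/s0.png

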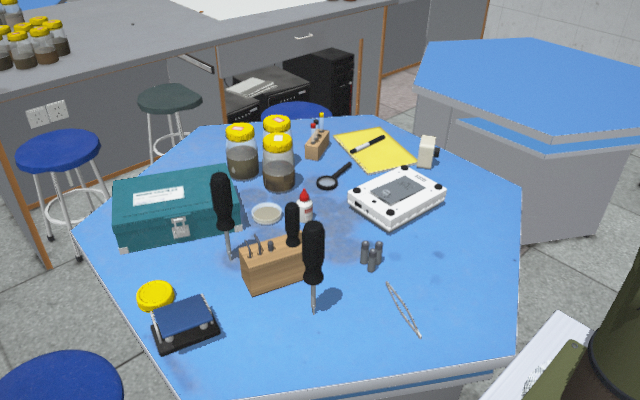

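View pics/t0.png

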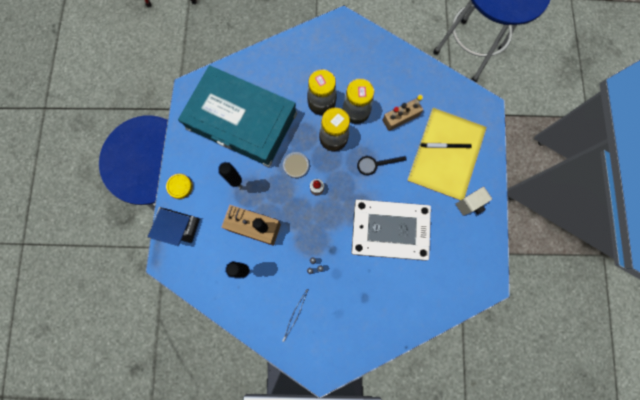

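The smallest screwdriver stands in the block near (262,226) in the top view. The balance is at (392,230), with two round features on its door. The larger screwdrivers are at (230,175) and (237,270). I'll enlarge the top view and measure from it.

```bash
python3 - <<'E'
from h import *
d=load('t0');im=d['image'][:,:,::-1]
A=cv2.resize(im[190:270,340:440],None,fx=5,fy=5,interpolation=cv2.INTER_CUBIC)
B=cv2.resize(im[190:270,215:287],None,fx=4,fy=5,interpolation=cv2.INTER_CUBIC)
s=load('s0')['image'][:,:,::-1]
cv2.imwrite('pics/c0.png',np.hstack([A,B]))
g=im.astype(int)
# balance outline
m=((g.min(2)>185)&(g.max(2)-g.min(2)<40)).astype(np.uint8);m[:,:340]=0;m[:,440:]=0;m[:190]=0;m[265:]=0
c=max(cv2.findContours(m,0,2)[0],key=cv2.contourArea);rc=cv2.minAreaRect(c);bx=cv2.boxPoints(rc)
P=plane(d,bx,.046);print(rc,P.round(3).tolist(),P.mean(0).round(4))
print(np.linalg.norm(P-np.roll(P,1,0),axis=1).round(4))
# wood block
hsv=cv2.cvtColor(np.ascontiguousarray(im),cv2.COLOR_BGR2HSV)
m=((hsv[...,0]>8)&(hsv[...,0]<22)&(hsv[...,1]>80)&(hsv[...,2]>130)).astype(np.uint8);m[:,:215]=0;m[:,290:]=0;m[:195]=0;m[250:]=0
c=max(cv2.findContours(m,0,2)[0],key=cv2.contourArea);rc=cv2.minAreaRect(c);bx=cv2.boxPoints(rc)
P=plane(d,bx,.07);print(rc,P.round(3).tolist(),P.mean(0).round(4));print(np.linalg.norm(P-np.roll(P,1,0),axis=1).round(4))
print(plane(d,[[260,226]],.154),plane(d,[[376,227],[405,229],[316,187],[314,260],[309,271],[320,270]],.05).round(3).tolist())
E
```

```text
((391.7559509277344, 229.30047607421875), (76.83453369140625, 54.147010803222656), 4.573921203613281) [[0.48, -0.083, 0.046], [0.608, -0.093, 0.046], [0.596, -0.276, 0.046], [0.469, -0.261, 0.046]] [ 0.538  -0.1785  0.046 ]
[0.1783 0.1282 0.1829 0.1283]
((249.80003356933594, 223.60000610351562), (50.59644317626953, 24.033309936523438), 18.434947967529297) [[0.532, 0.215, 0.07], [0.585, 0.201, 0.07], [0.55, 0.088, 0.07], [0.498, 0.103, 0.07]] [0.5413 0.152  0.07  ]
[0.1172 0.0554 0.1184 0.0548]
[[0.52548892 0.11564362 0.154     ]] [[0.541, -0.141, 0.05], [0.538, -0.209, 0.05], [0.635, 0.002, 0.05], [0.462, 0.003, 0.05], [0.437, 0.014, 0.05], [0.44, -0.012, 0.05]]
```

View pics/c0.png

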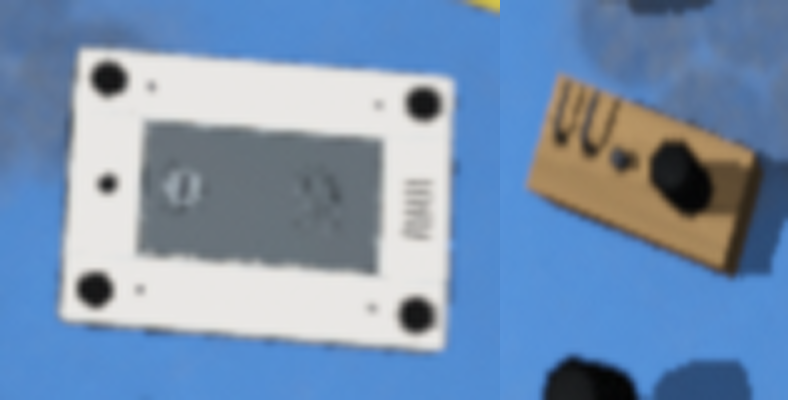

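The screw is at about (376.4,227.4) px on the +y side, which matches the balance-frame prediction of (0.540,-0.141). The hole should be near (0.532,0.121). Next I'll triangulate the tall neighbours and work out the approach move.

```bash
cat >> h.py <<'E'
def tri(views):
    A=np.zeros((3,3));b=np.zeros(3)
    for d,p in views:
        X=plane(d,[p],0.)[0];c=-d['R'].T@d['t'];u=(X-c)/np.linalg.norm(X-c);M=np.eye(3)-np.outer(u,u);A+=M;b+=M@c
    return np.linalg.solve(A,b)
def goto(X,yaw):
    """tool-frame shift & turn (rotvec) from current measured pose to point X tool-down with tool x at yaw (mod pi)"""
    s=r.get_state();R=Ro.from_quat(s['eef_rot']);
    best=None
    for k in (-1,0,1):
        y=yaw+k*np.pi;T=Ro.from_matrix(np.array([[np.cos(y),np.sin(y),0],[np.sin(y),-np.cos(y),0],[0,0,-1]]).T)
        w=(R.inv()*T).as_rotvec()
        if best is None or np.linalg.norm(w)<np.linalg.norm(best):best=w
    return best.round(4).tolist(),R.inv().apply(np.array(X)-s['tool_pos']).round(4).tolist()
E
python3 - <<'E'
from h import *
a,b=load('s0'),load('t0')
for n,p,q in [('small',(292,205),(258,222)),('big1top',(313,225),(236,269)),('big2top',(219,177),(227,171)),('jar',(278,139),(336,118))]:
    X=tri([(a,p),(b,q)]);print(n,X.round(3),(proj(a,X)-p).round(1),(proj(b,X)-q).round(1))
print('bases',plane(a,[(314,312),(229,260)],0).round(3))
print(goto([.532,.121,.30],1.57-.297))
E
```

```text
small [0.534 0.12  0.153] [[-0.3 -0.1]] [[0.1 0.2]]
big1top [0.437 0.156 0.185] [[1.6 0.3]] [[-0.8 -1. ]]
big2top [0.637 0.188 0.187] [[2.1 0.6]] [[-1.3 -1.2]]
jar [ 0.78  -0.043  0.121] [[-1.  -0.3]] [[0.7 0.8]]
bases [[0.435 0.159 0.   ]
 [0.64  0.192 0.   ]]
([0.0005, 0.0013, 0.5636], [-0.6016, -0.5452, -0.0531])
```

```bash
python3 - <<'E'
from h import *
d=r.snapshot('wrist');print(np.round(d['T_tool_cam'],3).tolist(),np.round(d['mtx'],0).tolist())
for X,y in [([.54,-.141,.27],1.45),([.50,-.14,.27],1.45),([.46,-.14,.27],1.45)]:print(X,goto(X,y))
E
```

```text
[[1.0, -0.002, -0.001, -0.0], [0.002, 0.956, 0.294, -0.078], [-0.0, -0.294, 0.956, -0.138], [0.0, 0.0, 0.0, 1.0]] [[311.0, 0.0, 317.0], [0.0, 311.0, 196.0], [0.0, 0.0, 1.0]]
[0.54, -0.141, 0.27] ([0.0003, 0.0011, 0.3867], [-0.3467, -0.484, -0.0234])
[0.5, -0.14, 0.27] ([0.0003, 0.0011, 0.3867], [-0.3582, -0.4457, -0.0234])
[0.46, -0.14, 0.27] ([0.0003, 0.0011, 0.3867], [-0.3687, -0.4071, -0.0234])
```

```bash
python3 -m pendant '[[[0,0,0.13],[-0.035,-0.047,0],1],[[0,0,0.25],[-0.07,-0.094,0],1],[[0,0,0.387],[-0.105,-0.141,0],1],[[0,0,0.387],[-0.14,-0.189,0],1],[[0,0,0.387],[-0.175,-0.236,0],1],[[0,0,0.387],[-0.21,-0.283,0],1],[[0,0,0.387],[-0.245,-0.33,0],1],[[0,0,0.387],[-0.28,-0.378,0],1],[[0,0,0.387],[-0.315,-0.425,0.03],1],[[0,0,0.387],[-0.35,-0.4725,0.07],1]]' && python3 -m pendant '[[[0,0,0],[0,0,0.03],1],[[0,0,0],[0,0,0.046],1],[[0,0,0],[0,0,0.046],1],[[0,0,0],[0,0,0.046],1]]'; python3 - <<'E'
from h import *
print(st());d=snap('wrist','w1');p=proj(d,[.5404,-.1406,.055])[0];print(p)
x,y=np.int32(p);im=d['image'][max(0,y-70):y+70,x-90:x+90,::-1]
cv2.imwrite('pics/c1.png',cv2.resize(im,None,fx=4,fy=4,interpolation=cv2.INTER_CUBIC));print(max(0,y-70),x-90)
E
```

```text
clock: 1.2
tool_pos: [0.4726, -0.2127, 0.2167]
eef_rot: [-0.663, 0.748, -0.002, 0.001]
contact_force: [0.1, -0.8, 0.6]
opening: 0.998
clock: 1.6
tool_pos: [0.4704, -0.2147, 0.1702]
eef_rot: [-0.663, 0.749, -0.0, -0.0]
contact_force: [0.7, 0.1, 0.1]
opening: 1.001
{'clock': 1.6, 'tool_pos': [0.4704, -0.2147, 0.1702], 'eef_rot': [-0.6628, 0.7488, -0.0, -0.0001], 'contact_force': [0.6759, 0.149, 0.1194], 'moment': [0.0522, -0.0404, 0.0261], 'opening': 1.0007, 'q': [0.3545, 0.6655, -0.0253, 1.9695, 0.0326, 0.5071, -1.3864]}
[215.24708859 123.45005335]
53 125
```

View pics/c1.png

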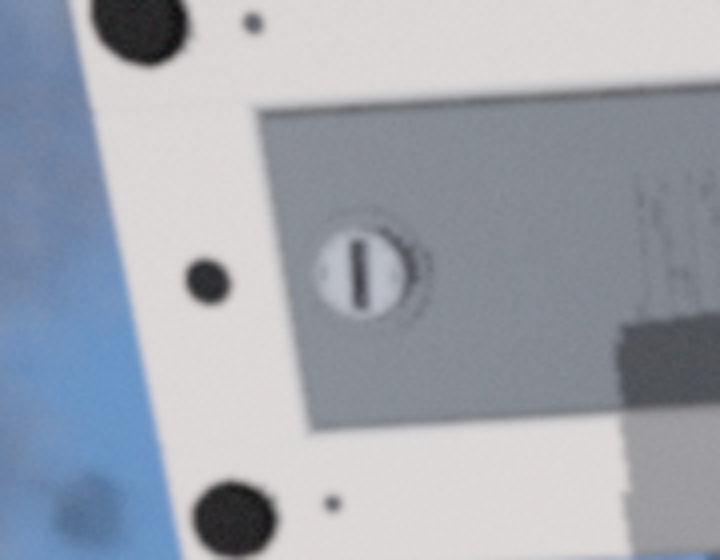

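The slotted screw is at crop (360,275), which is px (215,122), and the slot runs nearly vertical in the picture. I'll measure its position and angle, then plan the move to the block.

```bash
cat >> h.py <<'E'
def slot(d,p,z=.056,thr=105,rad=9):
    x,y=np.int32(np.round(p));g=cv2.cvtColor(d['image'],cv2.COLOR_RGB2GRAY)
    k=8;c=cv2.resize(g[y-rad:y+rad+1,x-rad:x+rad+1],None,fx=k,fy=k,interpolation=cv2.INTER_CUBIC)
    m=(c<thr).astype(np.uint8);n,l,s,ce=cv2.connectedComponentsWithStats(m)
    i=min(range(1,n),key=lambda j:np.hypot(*(ce[j]-c.shape[0]/2)))
    ys,xs=np.nonzero(l==i);q=np.c_[(xs+.5)/k-.5+x-rad,(ys+.5)/k-.5+y-rad]
    W=plane(d,q,z)[:,:2];m0=W.mean(0);ev,V=np.linalg.eigh(np.cov((W-m0).T));v=V[:,1]
    return m0,np.sqrt(12*ev),np.arctan2(v[1],v[0])%np.pi
E
python3 - <<'E'
from h import *
d=load('w1')
for t in (95,110,130): print(slot(d,(215,121.8),thr=t))
print(goto([.533,.1205,.26],1.45))
E
```

```text
(array([ 0.54237192, -0.14052832]), array([0.00148815, 0.01043168]), np.float64(2.9673384801487273))
(array([ 0.54215276, -0.14054659]), array([0.00207914, 0.01168728]), np.float64(2.9735906753666583))
(array([ 0.54230981, -0.14062076]), array([0.00282609, 0.01281835]), np.float64(2.970806841906112))
([-0.0011, -0.0005, -0.0011], [-0.3405, -0.0212, -0.0895])
```

```bash
python3 -m pendant '[[[0,0,0],[-0.02,0,-0.03],1],[[0,0,0],[-0.065,-0.005,-0.06],1],[[0,0,0],[-0.113,-0.008,-0.075],1],[[0,0,0],[-0.16,-0.012,-0.09],1],[[0,0,0],[-0.208,-0.016,-0.09],1],[[0,0,0],[-0.255,-0.02,-0.09],1],[[0,0,0],[-0.3,-0.021,-0.09],1],[[0,0,0],[-0.3405,-0.0212,-0.09],1],[[0,0,0],[-0.3405,-0.0212,-0.09],1],[[0,0,0],[-0.3405,-0.0212,-0.09],1]]'; python3 - <<'E'
from h import *
d=snap('wrist','w2');p=proj(d,[.533,.1205,.154])[0];print(p,goto([.533,.1205,.119],1.45))
g=cv2.cvtColor(d['image'],cv2.COLOR_RGB2GRAY)
im=d['image'][:,:,::-1].copy();cv2.drawMarker(im,tuple(np.int32(p)),(0,0,255),0,10);cv2.imwrite('pics/c2.png',im)
E
```

```text
clock: 2.65
tool_pos: [0.5328, 0.1216, 0.261]
eef_rot: [-0.664, 0.748, -0.0, 0.001]
contact_force: [0.6, -0.8, -0.6]
opening: 1.005
[319.81315584 198.72419812] ([-0.0014, -0.0005, -0.0016], [-0.0007, 0.0001, 0.1419])
```

View pics/c2.png

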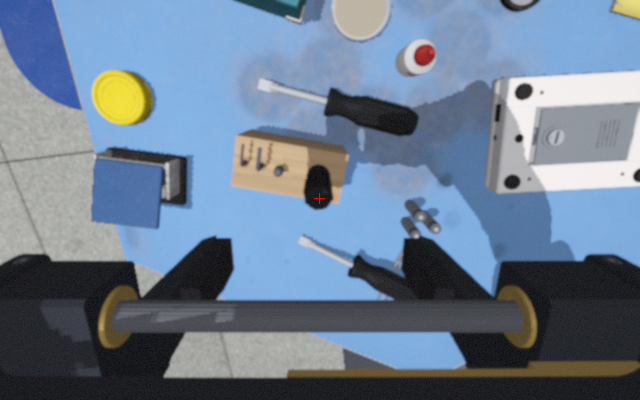

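The marker falls on the handle's top at (319,198), so the grasp point is right. The two larger screwdrivers that stood free now lie on the table, without my touching them, and are clear of the descent. Descending and gripping.

```bash
python3 -m pendant '[[[0,0,0],[-0.0005,0,0.04],1],[[0,0,0],[-0.0005,0,0.08],1],[[0,0,0],[-0.0005,0,0.115],1],[[0,0,0],[-0.0005,0,0.138],1],[[0,0,0],[-0.0005,0,0.142],1],[[0,0,0],[-0.0005,0,0.142],0.5],[[0,0,0],[-0.0005,0,0.142],0.2],[[0,0,0],[-0.0005,0,0.142],0.2],[[0,0,0],[-0.0005,0,0.142],0.2],[[0,0,0],[-0.0005,0,0.142],0.2]]' 50;  python3 -m pendant '[[[0,0,0],[0,0,0],0.2],[[0,0,0],[0,0,0],0.2],[[0,0,0],[0,0,0],0.2]]' 50; python3 - <<'E'
from h import *
print(st());d=snap('top','t1');snap('scene','s1');cv2.imwrite('pics/c3.png',d['image'][:,:,::-1])
E
```

```text
clock: 3.7
tool_pos: [0.533, 0.1217, 0.1187]
eef_rot: [-0.663, 0.749, -0.0, 0.001]
contact_force: [-0.5, 0.2, 0.1]
opening: 0.571
clock: 4.0
tool_pos: [0.5326, 0.1216, 0.118]
eef_rot: [-0.663, 0.749, -0.0, -0.0]
contact_force: [0.4, -0.2, 0.3]
opening: 0.295
{'clock': 4.0, 'tool_pos': [0.5326, 0.1216, 0.118], 'eef_rot': [-0.663, 0.7486, -0.0, -0.0], 'contact_force': [0.4072, -0.1569, 0.3392], 'moment': [0.0318, -0.0229, 0.0118], 'opening': 0.2951, 'q': [-0.3172, 0.7805, 0.014, 1.9179, -0.0227, 0.4433, -1.9787]}
```

View pics/s1.png

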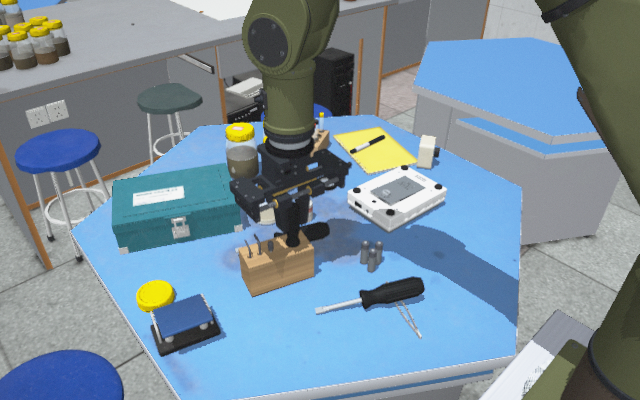

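The two larger screwdrivers have toppled on their own, and the bystanders stand as before. The handle is gripped, with the opening at 26 mm. Lifting and looking at the blade.

```bash
python3 -m pendant '[[[0,0,0],[0,0,-0.015],0.2],[[0,0,0],[0,0,-0.04],0.2],[[0,0,0],[0,0,-0.075],0.2],[[0,0,0],[0,0,-0.11],0.2],[[0,0,0],[0,0,-0.135],0.2],[[0,0,0],[0,0,-0.14],0.2],[[0,0,0],[0,0,-0.14],0.2]]' 50; python3 - <<'E'
from h import *
print(st());d=snap('wrist','w3');s=r.get_state();R=Ro.from_quat(s['eef_rot']).as_matrix();X=R@[0,0,.11]+s['tool_pos'];p=proj(d,X)[0];print(p,X)
x,y=np.int32(p);cv2.imwrite('pics/c4.png',cv2.resize(d['image'][y-50:y+50,x-65:x+65,::-1],None,fx=6,fy=6,interpolation=cv2.INTER_CUBIC));print(x-65,y-50)
E
```

```text
clock: 4.8
tool_pos: [0.5327, 0.1216, 0.258]
eef_rot: [-0.663, 0.749, -0.0, 0.0]
contact_force: [0.1, -0.1, -1.2]
opening: 0.281
{'clock': 4.8, 'tool_pos': [0.5327, 0.1216, 0.258], 'eef_rot': [-0.663, 0.7486, -0.0002, 0.0004], 'contact_force': [0.0603, -0.114, -1.1926], 'moment': [0.0244, 0.0114, 0.0561], 'opening': 0.2814, 'q': [-0.327, 0.5675, 0.0294, 1.7994, -0.0225, 0.7743, -1.978]}
[318.82071186 198.44332017] [0.53181305 0.1213784  0.14701878]
253 148
```

View pics/c4.png

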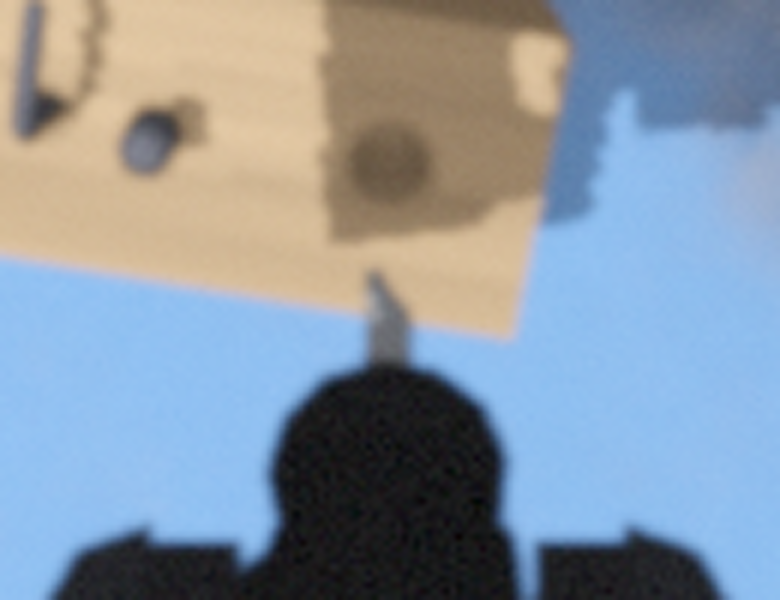

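The bare metal ends in a slanted blade edge, from crop (374,273) to (407,318). That gives a tip centre near px (318.2,197.5), as predicted. I'll measure the slant numerically.

```bash
python3 - <<'E'
from h import *
d=load('w3');im=d['image'].astype(int)
print('R-B');print(im[190:211,311:326,0]-im[190:211,311:326,2])
print('R');print(im[190:211,311:326,0])
E
```

```text
R-B
[[ 61  60  61  61  60  62  60  62  61  60  62  61  60  62  62]
 [ 60  63  62  61  58  60  61  61  63  60  62  61  61  60  63]
 [ 59  59  58  53  52  54  59  61  61  62  63  61  61  61  61]
 [ 62  59  53  39  33  43  54  59  60  60  62  62  61  60  62]
 [ 61  59  50  29  13  27  47  56  60  61  60  63  59  62  61]
 [ 61  58  49  24   4  12  34  51  59  59  60  61  61  61  60]
 [ 61  57  42  18  -1  -2  20  41  53  59  60  62  60  61  62]
 [ 61  54  39  17  -3  -9   4  26  42  54  59  58  62  62  60]
 [ 51  50  38  17   0  -8  -4   8  28  44  54  61  62  61  63]
 [ 21  27  27  12  -2  -9  -9  -2   9  30  50  58  60  61  61]
 [-30 -21 -12  -9  -7  -8 -10  -8  -2  18  40  50  53  55  57]
 [-71 -64 -52 -30 -15  -9  -8  -9  -5   4  17  22  25  30  35]
 [-90 -86 -74 -46 -17  -7  -9  -6 -11 -13 -25 -26 -25 -17 -10]
 [-93 -92 -79 -46 -16  -8  -8  -8 -10 -26 -54 -68 -70 -67 -62]
 [-95 -93 -80 -47 -17  -7  -9  -8 -12 -32 -63 -82 -91 -87 -87]
 [-95 -90 -79 -46 -16  -8  -8  -6 -12 -31 -67 -83 -93 -94 -93]
 [-95 -92 -79 -46 -15  -6  -8  -7 -10 -31 -65 -88 -93 -95 -95]
 [-94 -90 -76 -43 -13  -8
[... 853 characters left out ...]
4 214]
 [182 184 177 160 149 136 115 112 112 139 177 202 212 214 213]
 [161 162 157 146 135 124 110 108 111 127 163 191 203 207 210]
 [149 147 138 128 119 114 109 106 106 117 139 167 183 189 193]
 [146 141 133 122 112 107 107 106 104 114 125 144 157 163 167]
 [144 139 131 120 108 109 105 107 107 110 119 135 142 152 152]
 [144 143 132 120 110 106 107 102 104 111 117 136 142 145 147]
 [143 137 126 114 105 101 104 103 103 106 118 130 142 144 144]
 [139 132 116 102  89  89  89  88  91  95 110 127 136 142 140]
 [124 118  97  73  69  61  61  62  68  75  91 106 121 123 129]
 [ 95  80  67  48  37  38  33  36  43  47  57  66  82  88 101]
 [ 57  40  37  27  35  28  27  29  21  26  25  35  42  50  62]]
```

Slant ≈ 52° in the tool's x-y plane, and the tip sits within about 1.5 mm of the tool axis. To stay within the joint-7 range I'll turn the tool by -2.45 rad on the way, which lines the blade up with the slot (world angle -0.171) and leaves room for the quarter turn.

```bash
python3 -m pendant '[[[0,0,-0.1],[0.02,-0.004,0],0.2],[[0,0,-0.24],[0.05,-0.009,0],0.2],[[0,0,-0.38],[0.08,-0.014,0],0.2],[[0,0,-0.52],[0.11,-0.019,0],0.2],[[0,0,-0.66],[0.14,-0.024,0],0.2],[[0,0,-0.8],[0.17,-0.029,0],0.2],[[0,0,-0.94],[0.2,-0.034,0],0.2],[[0,0,-1.08],[0.23,-0.039,0],0.2],[[0,0,-1.22],[0.25,-0.042,0],0.2],[[0,0,-1.36],[0.2588,-0.0426,0],0.2]]' 50; python3 -m pendant '[[[0,0,-0.14],[0,0,0],0.2],[[0,0,-0.28],[0,0,0.01],0.2],[[0,0,-0.42],[0,0,0.02],0.2],[[0,0,-0.56],[0,0,0.03],0.2],[[0,0,-0.7],[0,0,0.04],0.2],[[0,0,-0.84],[0,0,0.05],0.2],[[0,0,-0.98],[0,0,0.06],0.2],[[0,0,-1.09],[0,0,0.062],0.2],[[0,0,-1.09],[0,0,0.062],0.2],[[0,0,-1.09],[0,0,0.062],0.2]]'; python3 - <<'E'
from h import *
print(st());d=snap('wrist','w4');s=r.get_state();R=Ro.from_quat(s['eef_rot']).as_matrix();X=R@[-.0013,-.0008,.11]+s['tool_pos'];p=proj(d,X)[0];print(p,X,proj(d,[.5422,-.1406,.056]))
x,y=np.int32(p);cv2.imwrite('pics/c5.png',cv2.resize(d['image'][y-40:y+35,x-50:x+50,::-1],None,fx=8,fy=8,interpolation=cv2.INTER_CUBIC));print(x-50,y-40)
E
```

```text
clock: 5.85
tool_pos: [0.5421, -0.1435, 0.2555]
eef_rot: [0.986, -0.164, -0.002, 0.0]
contact_force: [-0.4, -0.1, -0.9]
opening: 0.282
clock: 6.85
tool_pos: [0.5429, -0.1402, 0.1947]
eef_rot: [0.929, 0.369, -0.001, -0.001]
contact_force: [0.9, 0.2, -0.6]
opening: 0.282
{'clock': 6.85, 'tool_pos': [0.5429, -0.1402, 0.1947], 'eef_rot': [0.9295, 0.3689, -0.0008, -0.0011], 'contact_force': [0.9142, 0.2452, -0.6157], 'moment': [0.017, -0.125, 0.0226], 'opening': 0.282, 'q': [0.5524, 0.7446, -0.6592, 1.799, 0.6061, 0.8134, 0.3446]}
[313.83459038 194.8032288 ] [ 0.5415889  -0.14053976  0.08519033] [[314.64076531 186.22425015]]
263 154
```

View pics/c5.png

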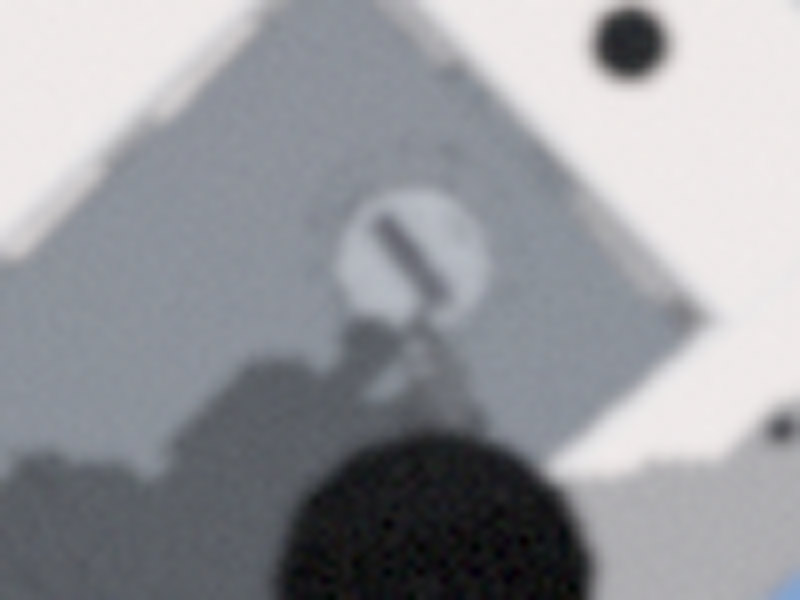

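The slot is at px (314.6,186.8) and the blade's top corner at about (315.5,194). The pose readings are noisy, so I'll work purely in the tool frame: tip from w3, slot from w4.

```bash
cat >> h.py <<'E'
def toolpt(d,px,zt):
    """pixel -> tool-frame point at tool z = zt"""
    T=d['T_tool_cam'];n=cv2.undistortPoints(np.array(px,float).reshape(-1,1,2),d['mtx'],d['dist']).reshape(-1,2)
    v=np.c_[n,np.ones(len(n))]@T[:3,:3].T;c=T[:3,3];return c+v*((zt-c[2])/v[:,2])[:,None]
def toolslot(d,p,zt,thr,rad=7):
    x,y=np.int32(np.round(p));g=cv2.cvtColor(d['image'],cv2.COLOR_RGB2GRAY)
    k=8;c=cv2.resize(g[y-rad:y+rad+1,x-rad:x+rad+1],None,fx=k,fy=k,interpolation=cv2.INTER_CUBIC)
    n,l,s,ce=cv2.connectedComponentsWithStats((c<thr).astype(np.uint8))
    i=min(range(1,n),key=lambda j:np.hypot(*(ce[j]-c.shape[0]/2)))
    ys,xs=np.nonzero(l==i);q=np.c_[(xs+.5)/k-.5+x-rad,(ys+.5)/k-.5+y-rad]
    W=toolpt(d,q,zt)[:,:2];m0=W.mean(0);ev,V=np.linalg.eigh(np.cov((W-m0).T));v=V[:,1]
    return m0.round(5),np.sqrt(12*ev).round(4),np.arctan2(v[1],v[0])%np.pi
E
python3 - <<'E'
from h import *
a,b=load('w3'),load('w4')
E=toolpt(a,[(316.15,194),(316.82,195),(317.48,196),(318.25,197),(319.12,198),(320,199)],.11)
print('edge slope',np.arctan2(*(E[-1]-E[0])[[1,0]]),np.arctan2(*(E[-2]-E[1])[[1,0]]))
P=toolpt(a,[(315.6,193.2),(320.8,200)],.11);print('edge ends',P.round(4),np.linalg.norm(P[1]-P[0]))
for t in (120,130,140,150):
    try: print(t,toolslot(b,(314.6,186.7),.1955-.056,t))
    except Exception as e: print(t,e)
im=b['image'].astype(int);print(im[190:209,308:328].mean(2).astype(int))
print(st()['tool_pos'])
E
```

```text
edge slope 0.9378868943729078 0.9400190878236614
edge ends [[-0.0024 -0.004   0.11  ]
 [ 0.002   0.0019  0.11  ]] 0.007365334362444415
120 (array([-1.49e-03, -5.00e-05]), array([0.0016, 0.0103]), np.float64(0.9616707923892034))
130 (array([-0.00132,  0.00026]), array([0.0023, 0.0113]), np.float64(0.96527439007229))
140 (array([-0.00112,  0.00143]), array([0.0043, 0.0138]), np.float64(1.1373248235508753))
150 (array([-0.00154,  0.00215]), array([0.008 , 0.0142]), np.float64(1.3130153141391854))
[[180 183 186 185 184 178 161 137 117 117 130 154 175 179 175 161 147 143
  140 142]
 [178 182 183 185 185 182 167 146 127 125 137 153 171 175 165 151 145 141
  142 142]
 [165 170 175 177 180 176 161 141 134 140 151 160 167 164 156 147 146 144
  145 147]
 [138 142 147 159 167 163 146 130 136 152 162 164 160 153 148 143 145 147
  143 146]
 [108 108 119 131 146 140 126 118 127 146 155 156 152 150 144 145 146 146
  148 148]
 [ 94  97 102 109 118 122 117 112 115 127 139 142 144 143 142 143 145 147
  146 145]
 [ 95  94  95  97 104 113 122 122 117 113 127 136 137 143 143 145 146 147
  146 144]
 [ 94 
[... 340 characters left out ...]
111 125 137 138 130 117 115 114 113 113 117 120 131 140 145 145 146
  145 148]
 [109 122 134 137 134 122 108 103 109 112 113 115 117 129 138 144 147 147
  147 146]
 [111 123 127 126 115 106  99 100 105 110 115 116 119 122 136 143 146 145
  146 146]
 [101 107 108 106 100  97  94  97 101 107 112 112 113 115 123 133 143 146
  144 146]
 [ 95  98  97  94  93  88  88  93  96  99 107 112 110 107 109 122 138 143
  146 147]
 [ 95  97  97  96  90  87  85  87  86  93  98 107 105 102  98 112 129 142
  146 145]
 [ 95  93  93  88  88  77  76  71  70  73  81  85  88  89  93 104 125 137
  143 146]
 [ 88  87  82  79  74  62  54  53  46  50  54  53  64  65  77  93 117 127
  134 140]]
[0.5432, -0.1403, 0.1952]
```

The blade edge (0.938 rad) and the slot (0.963 rad) agree to 0.03 rad. The tip is about (-0.4,+0.5) mm off the slot centre in tool axes. I'll correct that, descend close, and then feel for the slot.

```bash
python3 -m pendant '[[[0,0,0.02],[-0.0004,0.0004,0.008],0.2],[[0,0,0.02],[-0.0004,0.0004,0.018],0.2],[[0,0,0.02],[-0.0004,0.0004,0.025],0.2],[[0,0,0.02],[-0.0004,0.0004,0.027],0.2],[[0,0,0.02],[-0.0004,0.0004,0.027],0.2]]' 55; for i in 1 2 3 ; do python3 -m pendant '[[[0,0,0],[0,0,0.001],0.2],[[0,0,0],[0,0,0.001],0.2]]' |sed -n '2p;4p'|tr '\n' ' ';echo; done
```

```text
clock: 7.4
tool_pos: [0.5433, -0.141, 0.1685]
eef_rot: [0.933, 0.361, -0.0, -0.0]
contact_force: [-0.0, 0.5, -0.1]
opening: 0.28
tool_pos: [0.5438, -0.141, 0.1682] contact_force: [-0.9, 0.1, -1.5] 
tool_pos: [0.5437, -0.1411, 0.1671] contact_force: [0.1, 0.1, -1.2] 
tool_pos: [0.5438, -0.1411, 0.1661] contact_force: [-0.4, -0.6, 1.0]
```

```bash
for i in 1 2 ; do python3 -m pendant '[[[0,0,0],[0,0,0.001],0.2],[[0,0,0],[0,0,0.001],0.2]]' |sed -n '2p;4p'|tr '\n' ' ';echo; done
```

```text
tool_pos: [0.5439, -0.1411, 0.1654] contact_force: [-1.1, -1.4, 3.3] 
tool_pos: [0.544, -0.1411, 0.1645] contact_force: [-1.0, -0.6, 5.7]
```

```bash
python3 - <<'E'
from h import *
print(st());d=snap('wrist','w5')
A=cv2.resize(d['image'][155:215,270:360,::-1],None,fx=8,fy=8,interpolation=cv2.INTER_CUBIC);cv2.imwrite('pics/c6.png',A)
E
```

```text
{'clock': 8.4, 'tool_pos': [0.544, -0.1411, 0.1645], 'eef_rot': [0.9327, 0.3607, 0.0004, 0.0004], 'contact_force': [-1.0488, -0.5675, 5.6636], 'moment': [-0.1099, 0.1279, 0.0142], 'opening': 0.2855, 'q': [0.5296, 0.7825, -0.6199, 1.8239, 0.6477, 0.7471, 0.2928]}
```

View pics/c6.png

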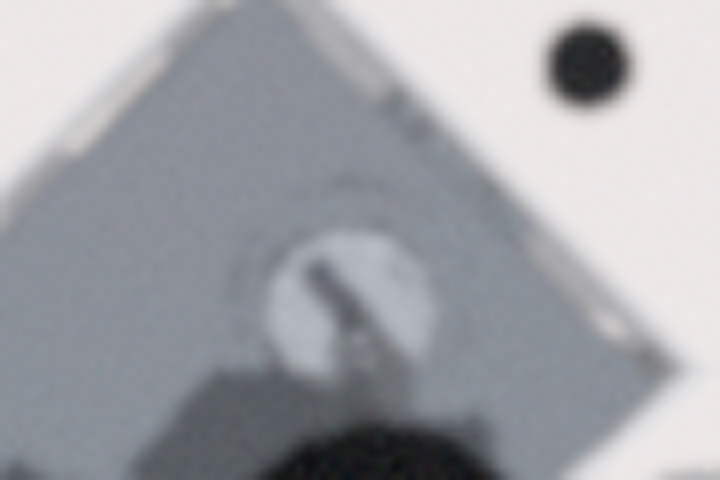

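The blade's upper corner sits at the slot's middle, crop (348,318). So the tip is about 4.4 mm off along the slot and rests on the head: force starts at head height, which confirms it is not seated. I'll lift, shift by (-3.0,-3.2) mm in tool axes, and look again.

```bash
python3 -m pendant '[[[0,0,0.02],[0,0,-0.003],0.2],[[0,0,0.02],[0,0,-0.005],0.2],[[0,0,0.02],[-0.003,-0.0032,-0.005],0.2],[[0,0,0.02],[-0.003,-0.0032,-0.005],0.2],[[0,0,0.02],[-0.003,-0.0032,-0.005],0.2]]';  python3 - <<'E'
from h import *
print(st());d=snap('wrist','w6')
A=cv2.resize(d['image'][165:215,285:345,::-1],None,fx=10,fy=10,interpolation=cv2.INTER_CUBIC);cv2.imwrite('pics/c7.png',A)
E
```

```text
clock: 8.95
tool_pos: [0.5389, -0.1407, 0.1688]
eef_rot: [0.936, 0.351, -0.0, -0.0]
contact_force: [0.1, 0.2, -1.4]
opening: 0.283
{'clock': 8.95, 'tool_pos': [0.5389, -0.1407, 0.1688], 'eef_rot': [0.9362, 0.3515, -0.0003, -0.0001], 'contact_force': [0.1269, 0.1911, -1.4184], 'moment': [0.0245, -0.1534, -0.0639], 'opening': 0.2833, 'q': [0.5321, 0.7708, -0.6189, 1.8344, 0.6381, 0.746, 0.279]}
```

View pics/c7.png

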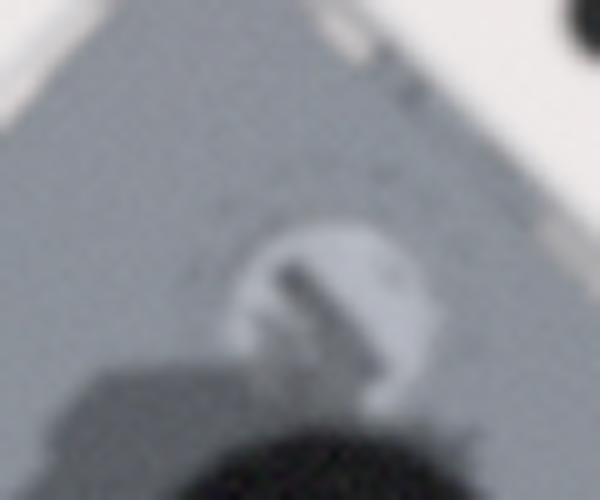

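The slot (centre at crop ~(333,322)) and the tip (~(326,314) once lowered) now agree to under 1 mm, almost all of it along the slot. Lowering.

```bash
python3 -m pendant '[[[0,0,0],[0.0003,0.0004,0.001],0.2],[[0,0,0],[0.0003,0.0004,0.001],0.2]]' |sed -n '2p;4p'|tr '\n' ' '; for i in 1 2 3 4; do python3 -m pendant '[[[0,0,0],[0,0,0.001],0.2],[[0,0,0],[0,0,0.001],0.2]]' |sed -n '2p;4p'|tr '\n' ' ';echo; done
```

```text
tool_pos: [0.5398, -0.1408, 0.1678] contact_force: [0.8, 0.1, -1.0] tool_pos: [0.5397, -0.1408, 0.1668] contact_force: [0.7, -0.1, -1.8] 
tool_pos: [0.5397, -0.1409, 0.1659] contact_force: [0.1, -0.2, -1.2] 
tool_pos: [0.5397, -0.1408, 0.1649] contact_force: [0.6, 1.0, -0.8] 
tool_pos: [0.5397, -0.1408, 0.1639] contact_force: [0.4, 0.1, -0.2]
```

No force below head height, so the blade is in the slot. Pressing on gradually.

```bash
for i in 1 2 3 4 5; do python3 -m pendant '[[[0,0,0],[0,0,0.001],0.2],[[0,0,0],[0,0,0.001],0.2]]' |sed -n '2p;4p'|tr '\n' ' ';echo; done
```

```text
tool_pos: [0.5397, -0.1408, 0.1629] contact_force: [-0.6, 0.3, -1.5] 
tool_pos: [0.5399, -0.1408, 0.1622] contact_force: [-0.1, -0.0, 1.6] 
tool_pos: [0.54, -0.1408, 0.1616] contact_force: [-0.2, 0.0, 5.3] 
tool_pos: [0.5401, -0.1408, 0.1607] contact_force: [-1.6, -0.3, 7.4] 
tool_pos: [0.5401, -0.1407, 0.1598] contact_force: [-1.7, 0.4, 7.8]
```

```bash
for i in 1 2 3 4; do python3 -m pendant '[[[0,0,0],[0,0,0.001],0.2],[[0,0,0],[0,0,0.001],0.2]]' |sed -n '2p;4p'|tr '\n' ' ';echo; done
```

```text
tool_pos: [0.5402, -0.1407, 0.159] contact_force: [-1.9, -0.4, 8.6] 
tool_pos: [0.5402, -0.1406, 0.1581] contact_force: [-1.2, -0.3, 9.7] 
tool_pos: [0.5402, -0.1406, 0.1573] contact_force: [-1.7, -0.2, 11.6] 
tool_pos: [0.5403, -0.1406, 0.1564] contact_force: [-1.9, -0.5, 12.7]
```

```bash
for i in 1 2; do python3 -m pendant '[[[0,0,0],[0,0,0.0006],0.2],[[0,0,0],[0,0,0.0006],0.2],[[0,0,0],[0,0,0.0006],0.2]]' |sed -n '2p;4p'|tr '\n' ' ';echo; done; python3 -c "
from h import *;print(st())"
```

```text
tool_pos: [0.5404, -0.1405, 0.1562] contact_force: [-1.8, 0.0, 14.7] 
tool_pos: [0.5405, -0.1406, 0.156] contact_force: [-2.4, 0.7, 17.6] 
{'clock': 12.4, 'tool_pos': [0.5405, -0.1406, 0.156], 'eef_rot': [0.9362, 0.3514, 0.0009, 0.001], 'contact_force': [-2.3803, 0.6528, 17.5543], 'moment': [0.0105, 0.9932, 0.0026], 'opening': 0.2811, 'q': [0.5213, 0.7883, -0.603, 1.8424, 0.6591, 0.7184, 0.2605]}
```

The door is flush: z stalls at 0.156 and contact is about 18 N. Now turning clockwise in stages while watching force and moment.

```bash
for i in 1 2; do python3 -m pendant '[[[0,0,0.1],[0,0,0],0.2],[[0,0,0.2],[0,0,0],0.2],[[0,0,0.3],[0,0,0],0.2],[[0,0,0.3],[0,0,0],0.2]]' |tr '\n' ' '; python3 -c "
from h import *;s=st();print('\n',s['moment'],2*np.arctan2(s['eef_rot'][1],s['eef_rot'][0]),s['q'][6])"; done
```

```text
clock: 12.8 tool_pos: [0.5406, -0.1405, 0.1561] eef_rot: [0.978, 0.207, 0.001, 0.001] contact_force: [-3.1, -0.3, 17.4] opening: 0.283 
 [0.0823, 0.8656, 0.0692] 0.4162079450981765 0.0272
clock: 13.2 tool_pos: [0.5406, -0.1404, 0.156] eef_rot: [0.998, 0.058, 0.001, 0.001] contact_force: [-3.8, -0.1, 16.4] opening: 0.284 
 [0.1571, 0.9084, 0.0362] 0.1162667251027175 -0.1977
```

```bash
for i in 1 2; do python3 -m pendant '[[[0,0,0.1],[0,0,0],0.2],[[0,0,0.2],[0,0,0],0.2],[[0,0,0.3],[0,0,0],0.2],[[0,0,0.3],[0,0,0],0.2]]' |tr '\n' ' '; python3 -c "
from h import *;s=st();print('\n',s['moment'],2*np.arctan2(s['eef_rot'][1],s['eef_rot'][0]),s['q'][6])"; done
```

```text
clock: 13.6 tool_pos: [0.5407, -0.1404, 0.156] eef_rot: [0.996, -0.092, 0.001, 0.0] contact_force: [-2.4, 1.3, 17.3] opening: 0.283 
 [0.2167, 0.8742, 0.0452] -0.18365556619631743 -0.416
clock: 14.0 tool_pos: [0.5409, -0.1404, 0.156] eef_rot: [0.971, -0.239, 0.002, 0.0] contact_force: [-2.1, 1.9, 17.4] opening: 0.283 
 [0.2061, 0.8177, 0.043] -0.4836999190076313 -0.6285
```

```bash
for i in 1 2 3; do python3 -m pendant '[[[0,0,0.07],[0,0,0],0.2],[[0,0,0.07],[0,0,0],0.2]]' |sed -n 4p|tr '\n' ' '; python3 -c "
from h import *;s=st();print(s['moment'],2*np.arctan2(s['eef_rot'][1],s['eef_rot'][0]),s['tool_pos'])"; done
```

```text
contact_force: [-1.9, 0.1, 17.5] [0.2647, 0.812, 0.0053] -0.5528354827876545 [0.5409, -0.1404, 0.1561]
contact_force: [-2.8, 1.0, 17.3] [0.2718, 0.7241, 0.0067] -0.6230097633534492 [0.5409, -0.1405, 0.1561]
contact_force: [-3.5, 0.9, 17.5] [0.2671, 0.7749, 0.0337] -0.6929627755286157 [0.5409, -0.1405, 0.1561]
```

```bash
for i in 1 2 3; do python3 -m pendant '[[[0,0,0.02],[0,0,0],0.2],[[0,0,0.02],[0,0,0],0.2]]' |sed -n 4p|tr '\n' ' '; python3 -c "
from h import *;s=st();print(s['moment'],2*np.arctan2(s['eef_rot'][1],s['eef_rot'][0]))"; done; python3 - <<'E'
from h import *
d=snap('wrist','w7')
cv2.imwrite('pics/c8.png',cv2.resize(d['image'][165:215,285:345,::-1],None,fx=10,fy=10,interpolation=cv2.INTER_CUBIC))
E
```

```text
contact_force: [-3.1, 1.0, 17.7] [0.2486, 0.7693, 0.0193] -0.711946720365054
contact_force: [-2.8, 0.7, 17.5] [0.2505, 0.7154, 0.0419] -0.7318204583901916
contact_force: [-3.4, 0.9, 17.4] [0.2441, 0.7909, 0.0325] -0.7520247183897872
```

View pics/c8.png

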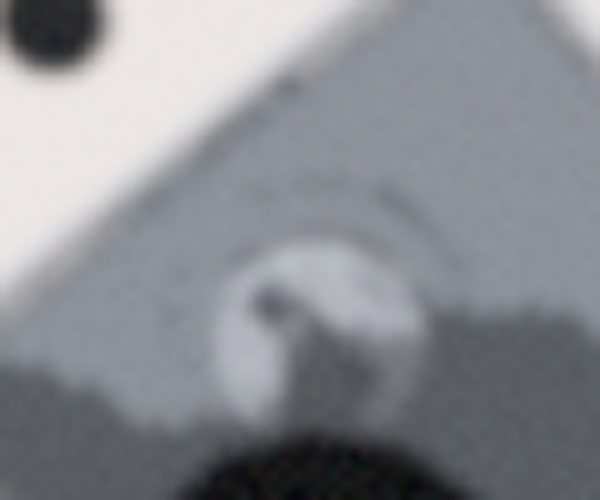

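The slot's free end at crop (268,300), against the head centre (318,343), gives a slot angle in the tool of about 0.73. The screw is therefore at about 1.42 rad, past 1.25 and short of the stop. I'll ease the turn, withdraw, and carry the screwdriver back.

```bash
python3 -m pendant '[[[0,0,-0.06],[0,0,0],0.2],[[0,0,-0.06],[0,0,-0.004],0.2],[[0,0,-0.06],[0,0,-0.01],0.2],[[0,0,-0.06],[0,0,-0.016],0.2],[[0,0,-0.06],[0,0,-0.03],0.2],[[0,0,-0.06],[0,0,-0.055],0.2],[[0,0,-0.06],[0,0,-0.085],0.2],[[0,0,-0.06],[0,0,-0.105],0.2],[[0,0,-0.06],[0,0,-0.105],0.2],[[0,0,-0.06],[0,0,-0.105],0.2]]'; python3 - <<'E'
from h import *
print(st());d=snap('wrist','w8')
p=proj(d,[.5404,-.1406,.051])[0];print(p)
x,y=np.int32(p);cv2.imwrite('pics/c9.png',cv2.resize(d['image'][y-45:y+45,x-60:x+60,::-1],None,fx=6,fy=6,interpolation=cv2.INTER_CUBIC));np.save('o.npy',[x-60,y-45])
s=r.get_state();Y=-1.692;R=Ro.from_quat(s['eef_rot'])
T=Ro.from_matrix(np.array([[np.cos(Y),np.sin(Y),0],[np.sin(Y),-np.cos(Y),0],[0,0,-1]]).T)
print((R.inv()*T).as_rotvec().round(4),R.inv().apply(np.array([.5327,.1216,.26])-s['tool_pos']).round(4))
E
```

```text
clock: 16.25
tool_pos: [0.5393, -0.1409, 0.2583]
eef_rot: [0.941, -0.339, -0.0, 0.0]
contact_force: [-0.7, 0.3, -2.0]
opening: 0.28
{'clock': 16.25, 'tool_pos': [0.5393, -0.1409, 0.2583], 'eef_rot': [0.9407, -0.3392, -0.0002, 0.0002], 'contact_force': [-0.7157, 0.3165, -2.0435], 'moment': [-0.0019, -0.0322, 0.0304], 'opening': 0.2802, 'q': [0.3332, 0.5899, -0.2642, 1.7561, 0.1998, 0.8223, -0.717]}
[317.13134749 171.34987568]
[0.0021 0.001  0.9999] [-0.1722 -0.1981 -0.0023]
```

View pics/c9.png

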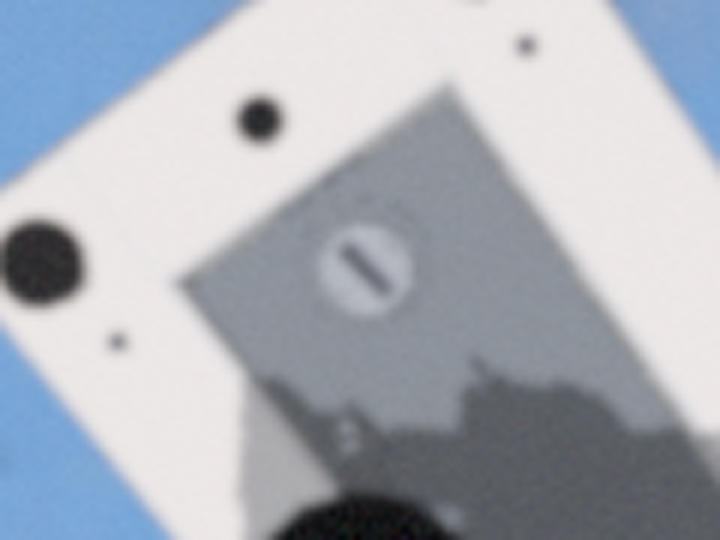

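The door lies flush, with no shadow gap, and the slot runs from (343,248) to (388,292). I'll check the angle numerically before leaving.

```bash
python3 - <<'E'
from h import *
d=load('w8');o=np.load('o.npy');p=np.array([365.5,270])/6-.42+o
for t in (110,125,140):
    m,e,a=slot(d,p,.051,t,8);print(m.round(4),e.round(4),a-np.pi,'screw',-.064-(a-np.pi))
E
python3 -m pendant '[[[0,0,0.1],[-0.017,-0.02,0],0.2],[[0,0,0.24],[-0.047,-0.054,0],0.2],[[0,0,0.38],[-0.077,-0.089,0],0.2],[[0,0,0.52],[-0.107,-0.123,0],0.2],[[0,0,0.66],[-0.137,-0.158,0],0.2],[[0,0,0.8],[-0.157,-0.181,0],0.2],[[0,0,0.92],[-0.168,-0.193,-0.002],0.2],[[0,0,1.0],[-0.1722,-0.1981,-0.002],0.2],[[0,0,1.0],[-0.1722,-0.1981,-0.002],0.2],[[0,0,1.0],[-0.1722,-0.1981,-0.002],0.2]]'; python3 - <<'E'
from h import *
s=r.get_state();d=snap('wrist','w9')
print(st()['tool_pos'],st()['eef_rot'],goto([.5327,.1216,.19],-1.692))
# hole: dark disc on block top, expected place from the earlier lift picture
for n in ('w3','w9'):
    e=load(n);g=cv2.cvtColor(e['image'],cv2.COLOR_RGB2GRAY);y0,x0=163,306
    c=g[y0:y0+24,x0:x0+24].astype(int);print(n);print(c[::2,::2])
E
```

```text
clock: 17.3
tool_pos: [0.5329, 0.1209, 0.2596]
eef_rot: [-0.664, 0.748, 0.0, -0.001]
contact_force: [0.2, -0.2, -1.7]
opening: 0.282
[0.5331, 0.1205, 0.2599] [-0.6632, 0.7484, 0.0, -0.0011] ([0.0015, -0.0016, 0.0007], [-0.0011, 0.0004, 0.0699])
w3
[[174 135 134 131 127 131 130 129 130 131 133 133]
 [177 137 134 132 132 132 131 132 131 132 131 129]
 [180 137 132 134 131 128 127 129 134 135 133 133]
 [190 149 132 125 117 109 112 113 121 133 134 134]
 [188 148 131 114 102 104 106  97 105 123 134 136]
 [165 142 122  96  93  97  96  93  92 111 129 135]
 [166 134 117  94  90  92  96  91  91 108 132 135]
 [173 134 118  97  91  93  91  92  92 109 128 136]
 [166 129 123 108  98  98  94  95 100 117 127 133]
 [168 131 125 119 113 108 103 110 117 121 123 124]
 [182 143 128 127 123 126 126 124 123 128 127 125]
 [187 148 133 131 132 132 131 132 136 137 139 141]]
w9
[[158 135 129 130 127 129 127 128 129 128 130 129]
 [152 131 133 132 131 130 130 130 130 130 129 128]
 [164 133 134 131 124 119 121 126 132 133 130 130]
 [175 136 126 112 107 104 103 109 121 132 133 134]
 [180 137 119  98  98 100  98  98 108 125 134 132]
 [180 135 106  88  92  97  95  91  93 122 133 132]
 [187 142 105  88  88  91  92  89  94 118 133 135]
 [176 139 111  92  91  94  94  91  99 119 131 131]
 [152 127 120 105  95  97  94 100 113 120 126 127]
 [158 128 124 119 116 112 113 116 120 123 121 123]
 [169 128 126 128 126 127 123 124 127 127 127 126]
 [171 136 129 129 130 138 134 136 140 156 158 160]]Traceback (most recent call last):
  File "<stdin>", line 4, in <module>
  File "h.py", line 38, in slot
    i=min(range(1,n),key=lambda j:np.hypot(*(ce[j]-c.shape[0]/2)))
ValueError: min() iterable argument is empty
```

```bash
python3 - <<'E'
from h import *
d=load('w8');o=np.load('o.npy');p=np.array([365.5,270])/6-.42+o
for t in (145,155,165):
    try: m,e,a=slot(d,p,.051,t,6);print(t,m.round(4),e.round(4),'screw',-.064-(a-np.pi))
    except ValueError: print(t,'none')
for n in ('w3','w9'):
    e=load(n)['image'].astype(int);D=(e[...,0]-e[...,2])[190:200,310:324]
    m=D<30;m[D<-25]=False;ys,xs=np.nonzero(m);print(n,xs.mean()+310,ys.mean()+190,ys.min()+190,m.sum());print(D[::2])
E
```

```text
145 [ 0.5414 -0.14  ] [0.0031 0.0115] screw 1.4353602523185272
155 [ 0.5414 -0.14  ] [0.0038 0.0124] screw 1.4360327628551803
165 [ 0.5414 -0.1411] [0.0045 0.016 ] screw 1.465358387859524
w3 315.35483870967744 197.2258064516129 194 31
[[61 61 60 61 61 60 62 60 62 61 60 62 61 60]
 [60 59 59 58 53 52 54 59 61 61 62 63 61 61]
 [62 61 59 50 29 13 27 47 56 60 61 60 63 59]
 [62 61 57 42 18 -1 -2 20 41 53 59 60 62 60]
 [50 51 50 38 17  0 -8 -4  8 28 44 54 61 62]]
w9 315.35483870967744 197.2258064516129 194 31
[[61 61 62 62 62 62 61 61 62 62 62 62 63 63]
 [62 60 60 56 52 50 54 59 60 60 60 61 59 60]
 [60 61 58 46 29 13 27 46 56 58 60 61 59 60]
 [62 62 55 45 20 -1 -1 18 42 54 58 61 60 62]
 [30 36 37 33 15 -2 -7 -4  8 26 45 55 60 61]]
```

The screw is at 1.435 rad, and the tip has not shifted in the grip. The hole is about 1 mm off, so I'll correct that and lower.

```bash
python3 -m pendant '[[[0,0,0],[-0.0009,0.0002,0.02],0.2],[[0,0,0],[-0.0009,0.0002,0.05],0.2],[[0,0,0],[-0.0009,0.0002,0.07],0.2],[[0,0,0],[-0.0009,0.0002,0.08],0.2],[[0,0,0],[-0.0009,0.0002,0.09],0.2],[[0,0,0],[-0.0009,0.0002,0.1],0.2]]'; python3 -m pendant '[[[0,0,0],[0,0,0.015],0.2],[[0,0,0],[0,0,0.03],0.2],[[0,0,0],[0,0,0.038],0.2],[[0,0,0],[0,0,0.039],0.2],[[0,0,0],[0,0,0.039],0.2]]'
```

```text
clock: 17.95
tool_pos: [0.5341, 0.1221, 0.1607]
eef_rot: [-0.663, 0.749, -0.0, 0.001]
contact_force: [-0.5, 0.2, -0.9]
opening: 0.278
clock: 18.45
tool_pos: [0.5338, 0.1225, 0.122]
eef_rot: [-0.663, 0.749, -0.0, 0.0]
contact_force: [-0.5, -0.0, -0.8]
opening: 0.283
```

```bash
python3 -m pendant '[[[0,0,0],[0,0,0.002],0.2],[[0,0,0],[0,0,0.003],0.2],[[0,0,0],[0,0,0.003],0.2]]'; python3 -m pendant '[[[0,0,0],[0,0,0],0.35],[[0,0,0],[0,0,0],0.45],[[0,0,0],[0,0,0],0.8],[[0,0,0],[0,0,0],1],[[0,0,0],[0,0,0],1],[[0,0,0],[0,0,0],1],[[0,0,0],[0,0,-0.02],1],[[0,0,0],[0,0,-0.06],1],[[0,0,0],[0,0,-0.1],1],[[0,0,0],[0,0,-0.14],1]]'; python3 -m pendant '[[[0,0,0],[0,0,-0.02],1],[[0,0,0],[0,0,-0.02],1],[[0,0,0],[0,0,-0.02],1]]'; python3 - <<'E'
from h import *
d=snap('wrist','w10');g=cv2.cvtColor(d['image'],cv2.COLOR_RGB2GRAY);p=proj(d,[.5335,.122,.154])[0];print(p)
x,y=np.int32(p);c=g[y-40:y+40,x-40:x+40];n,l,s,ce=cv2.connectedComponentsWithStats((c<60).astype(np.uint8));print([(s[i].tolist(),(ce[i]+[x-40,y-40]).round(1).tolist()) for i in range(1,n) if s[i,4]>60])
for n_ in ('t0','t9'):
    e=load(n_) if n_=='t0' else snap('top',n_)
    # balance screw, cells etc difference
    if n_=='t9':
        df=np.abs(e['image'].astype(int)-load('t0')['image']).max(2)
        for k,(u,v) in dict(dropper=(316,187),petri=(295,165),loupe=(367,165),jar=(335,120),c1=(314,260),c2=(309,271),c3=(320,270)).items(): print(k,df[v-8:v+9,u-8:u+9].mean().round(1))
snap('scene','s9')
a=load('s0')['image'].astype(int);b=load('s9')['image'].astype(int);df=np.abs(a-b).max(2)
for k,(u,v) in dict(handle=(292,222),dropper=(304,207),petri=(267,214),loupe=(330,180),jar=(279,165),cells=(371,256),balance=(395,195)).items(): print('s',k,df[v-10:v+11,u-8:u+9].mean().round(1))
E
```

```text
clock: 18.75
tool_pos: [0.5336, 0.1225, 0.119]
eef_rot: [-0.663, 0.749, -0.0, 0.0]
contact_force: [-0.3, 0.1, -1.1]
opening: 0.285
clock: 19.75
tool_pos: [0.5331, 0.1224, 0.2602]
eef_rot: [-0.663, 0.749, 0.0, -0.0]
contact_force: [0.9, 0.1, -0.6]
opening: 1.0
clock: 20.05
tool_pos: [0.5331, 0.1225, 0.2784]
eef_rot: [-0.663, 0.749, 0.0, -0.0]
contact_force: [-0.6, -0.3, -0.0]
opening: 1.001
[318.80555399 192.33037377]
[([27, 9, 25, 40, 799], [317.1, 181.5])]
dropper 31.5
petri 35.1
loupe 28.5
jar 34.0
c1 33.7
c2 32.9
c3 32.3
s handle 22.2
s dropper 12.6
s petri 8.9
s loupe 6.9
s jar 8.4
s cells 5.9
s balance 12.8
```

```bash
python3 - <<'E'
from h import *
for n in ('s0','s9'):
    g=cv2.cvtColor(load(n)['image'],cv2.COLOR_RGB2GRAY)[190:260,278:304]
    k,l,s,ce=cv2.connectedComponentsWithStats((g<45).astype(np.uint8));print(n,[(s[i].tolist(),ce[i].round(1).tolist()) for i in range(1,k) if s[i,4]>30])
d=load('w10');print(proj(d,[[.5335,.122,.154],[.5335,.122,.07]]).round(1))
r.finish_job()
E
```

```text
s0 [([7, 13, 15, 44, 524], [13.9, 34.3]), ([24, 40, 2, 30, 39], [24.8, 52.8])]
s9 [([6, 13, 16, 44, 550], [13.0, 34.0])]
[[318.8 192.3]
 [318.4 171.5]]
the job is handed in; nothing more can be done
```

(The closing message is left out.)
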